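# Set the herb trough on its narrow stand and give it a drainage layer

## Robot

A 7-joint arm with a two-finger parallel gripper is mounted at the origin on a cart in front of the work surface, level with it; the furniture and walls round the work are solid. World frame = base frame: x ahead of the robot, y to its left, z up, the work surface at z = 0. Lengths are in m, angles in rad, forces in N, time in s.
With the tool pointing down it reaches from about 0.4 to 0.9 m from the base axis. Payload 5.5 kg.
Tool frame: the origin (TCP) lies midway between the tips of the shut fingers; the grasp point (between the pads) lies 19 mm behind it (manip.grip_depth is the distance from the TCP to the grasp point, in m); z points along the fingers, x is the direction in which the jaws open and shut, and the axes are right-handed (so a half turn about z gives the same grasp; the last joint's range is limited). The gripper opens to 92 mm and grips with 3 to 60 N. Pads are 19 mm wide; open, the fingers measure 130 mm over their backs; the gripper's body (75 mm by 190 mm) begins 47 mm behind the grasp point.
Start: joints at [-0.933, 0.501, -0.427, 1.55, 0.221, 1.138, -0.21], TCP at [0.238, 0.605, 0.227] pointing down, gripper open.
Joint ranges: [-2.88, 2.88], [-0.31, 2.03], [-1.54, 1.56], [0.2, 2.42], [-1.41, 4.55], [0.19, 2.02], [-2.57, 2.57]. Speed limits (rad/s): [2.57, 2.57, 3.14, 3.14, 3.14, 3.14, 3.14].

## Interface

Orientations are given as a unit quaternion [x, y, z, w].
In Python, from bench import manip, effector, viewer gives the robot as it stands. Calls block until the motion is done:
- manip.move_pose(position, orientation): joint-space move of the TCP to a pose.
- manip.servo_line(position, ori=None, vel=0.15): straight line of the TCP; ori=None keeps the orientation; vel is the mean speed in m/s.
- manip.movej(angles): joint-space move.
- effector.open_jaws() and effector.close(f_grip=None): open the fingers fully, or close them until they stop; f_grip is the grip in N (None keeps the last).
- manip.sleep(seconds).
- manip.solve_ik(position, orientation): joint angles nearest the present ones, or None.
- viewer.get_image(name): name is "scene" or "side" or "wrist"; returns the picture (400x640x3 uint8, red, green, blue); there is no depth.
- viewer.get_calibration(name): a dict with "vfov" (degrees; the focal length in pixels is half the picture's height over the tangent of half this angle, whatever the lens; pixels are square), "cx", "cy" (the principal point, pixels), "dist_coeffs" ([k1, k2, p1, p2, k3] as OpenCV has them; the pictures are not rectified), "eye" and "attitude" of the camera in the world. Camera axes: x right, y down, z forward; pixel columns grow to the right and rows downward; lengths in m; the calibration is good to about 2 mm. A picture is of the moment at which its call begins: read the wrist's pose just before it. get_calibration takes no time and is no camera call; for the wrist camera it gives the pose at the moment of the call.
A pose or a line that the arm cannot do raises manip.PlanningError and nothing moves.
- manip.hand_in(): hands the job in, once; it reports no verdict.
Readings, each from a call of its own:
- manip.current_clock(): time.
- manip.current_q(): joint angles.
- manip.current_joint_velocities(): joint speeds.
- manip.current_tau(): joint torques, N m.
- manip.current_tool_pos(): TCP position.
- manip.current_tcp_rot(): TCP orientation.
- manip.current_force(): force on the tool from outside, world axes, zero at the start.
- manip.current_wrist_torque(): the same for the moment, N m.
- manip.current_finger_gap(): finger opening in m.
Only numpy, scipy, OpenCV 4.12 (cv2) and the standard library are available. Lean on these libraries where they do the work, as an engineer would, in place of code of your own. Each camera call takes 0.05 s, during which the arm holds its last target.

## Task

Set the blue herb trough gently, without dropping it, on the narrow wooden plant stand: lengthwise along the top bar, level and centred so that it overhangs alike on both sides. Then, with the trough standing there on its own, tip all six clay pebbles from the yellow cup into it, and stand the empty cup upright on the worktop again. Leave the trowel, the pen and the dibber where they lie.

Things in the scene. Friction and masses are not known exactly. Their poses are not given: they have to be found in the camera images.
- stand_top (a point): Centre of the upper face of the plant stand's top bar. Wooden stand, fixed to the worktop: foot board 90 x 140 mm and 14 mm high, a thin upright, and on it a narrow flat bar 30 mm wide (this point's x) and 130 mm long (its y), whose upper face is 60 mm above the worktop. z is up.
- trough_mid (a point): Centre (half-way up, 30 mm above its underside) of the blue ceramic herb trough, loose, 0.35 kg: an open-topped box 60 mm wide (its x), 130 mm long (its y), 60 mm high (its z), walls and floor 4 mm thick, flat underside. Stands on the worktop at the start, empty.
- cup_mid (a point): Centre (half-way up, 37.5 mm above its underside) of the square yellow plastic scoop cup, loose, 0.12 kg: square, straight-sided, 60 x 60 mm outside (sides along its x and y) and 75 mm high, walls and floor 3.5 mm, open at the top, no handle. Its z is the cup's axis, foot to mouth. Stands upright on the worktop at the start with six clay pebbles in it.
- trowel_c (a point): Middle of a small hand trowel (237 x 58 x 28 mm) lying on the worktop; a bystander.
- pen_c (a point): Middle of a marker pen (135 x 17 mm) lying on the worktop; a bystander.
- dibber_c (a point): Middle of a wooden dibber (134 x 26 mm) lying on the worktop; a bystander.
- pebble0_center (a point): Centre of one of the six round brown clay pebbles, 16 mm in diameter, 10 g, in the yellow cup at the start; smooth and slippery (friction about 0.25), they roll easily.
- pebble1_center (a point): Centre of one of the six round brown clay pebbles, 16 mm in diameter, 10 g, in the yellow cup at the start; smooth and slippery (friction about 0.25), they roll easily.
- pebble2_center (a point): Centre of one of the six round brown clay pebbles, 16 mm in diameter, 10 g, in the yellow cup at the start; smooth and slippery (friction about 0.25), they roll easily.
- pebble3_center (a point): Centre of one of the six round brown clay pebbles, 16 mm in diameter, 10 g, in the yellow cup at the start; smooth and slippery (friction about 0.25), they roll easily.
- pebble4_center (a point): Centre of one of the six round brown clay pebbles, 16 mm in diameter, 10 g, in the yellow cup at the start; smooth and slippery (friction about 0.25), they roll easily.
- pebble5_center (a point): Centre of one of the six round brown clay pebbles, 16 mm in diameter, 10 g, in the yellow cup at the start; smooth and slippery (friction about 0.25), they roll easily.

How it is judged:
On the way, in this order (a step that is already met when the one before it is completed fails the run):
1. the trough stands centred on the stand's bar, let go, the pebbles not yet in it (x of trough_mid in the frame of stand_top between -0.013 and 0.013 m and y of trough_mid in the frame of stand_top between -0.03 and 0.03 m and z of trough_mid in the frame of stand_top between 0.024 and 0.036 m and angle between trough_mid's own z axis and vertical below 0.1 rad and angle between the y axis of trough_mid and the y axis of stand_top, either way round below 0.22 rad and contact force between trough and the fingers below 0.05 N and linear speed of trough below 0.03 m/s), for 0.2 s.
2. the cup is tipped over the trough on the stand (x of trough_mid in the frame of stand_top between -0.013 and 0.013 m and y of trough_mid in the frame of stand_top between -0.03 and 0.03 m and z of trough_mid in the frame of stand_top between 0.024 and 0.036 m and angle between trough_mid's own z axis and vertical below 0.1 rad and angle between the y axis of trough_mid and the y axis of stand_top, either way round below 0.22 rad and angle between cup_mid's own z axis and vertical above 1 rad and horizontal distance between cup_mid and trough_mid below 0.16 m and height (world z) of cup_mid above 0.1 m), for 0.1 s.
3. all six pebbles are in the trough (x of trough_mid in the frame of stand_top between -0.013 and 0.013 m and y of trough_mid in the frame of stand_top between -0.03 and 0.03 m and z of trough_mid in the frame of stand_top between 0.024 and 0.036 m and angle between trough_mid's own z axis and vertical below 0.1 rad and angle between the y axis of trough_mid and the y axis of stand_top, either way round below 0.22 rad and x of pebble0_center in the frame of trough_mid between -0.028 and 0.028 m and y of pebble0_center in the frame of trough_mid between -0.063 and 0.063 m and z of pebble0_center in the frame of trough_mid between -0.03 and 0.03 m and x of pebble1_center in the frame of trough_mid between -0.028 and 0.028 m and y of pebble1_center in the frame of trough_mid between -0.063 and 0.063 m and z of pebble1_center in the frame of trough_mid between -0.03 and 0.03 m and x of pebble2_center in the frame of trough_mid between -0.028 and 0.028 m and y of pebble2_center in the frame of trough_mid between -0.063 and 0.063 m and z of pebble2_center in the frame of trough_mid between -0.03 and 0.03 m and x of pebble3_center in the frame of trough_mid between -0.028 and 0.028 m and y of pebble3_center in the frame of trough_mid between -0.063 and 0.063 m and z of pebble3_center in the frame of trough_mid between -0.03 and 0.03 m and x of pebble4_center in the frame of trough_mid between -0.028 and 0.028 m and y of pebble4_center in the frame of trough_mid between -0.063 and 0.063 m and z of pebble4_center in the frame of trough_mid between -0.03 and 0.03 m and x of pebble5_center in the frame of trough_mid between -0.028 and 0.028 m and y of pebble5_center in the frame of trough_mid between -0.063 and 0.063 m and z of pebble5_center in the frame of trough_mid between -0.03 and 0.03 m), for 0.2 s.
At the end, for the whole second after the job is handed in: The trough stands level (within 0.1 rad) on the stand's bar, its centre within 13 mm of the bar's centre line and 30 mm along it, its length along the bar within 0.22 rad; all six pebbles lie inside it below its rim; the cup stands upright (0.12 rad) on the worktop; trough and cup are at rest (all of step 3 and height (world z) of cup_mid between 0.03 and 0.045 m and angle between cup_mid's own z axis and vertical below 0.12 rad and linear speed of each of trough, cup below 0.02 m/s); the robot touches nothing.
It fails at once if the trough falls freely (faster than 0.5 m/s with nothing touching it) (contact force between trough and anything else below 0.02 N and linear speed of trough above 0.5 m/s).
It fails at once if the trowel is moved more than 30 mm (distance of trowel_c from where it was at the start of the episode above 0.03 m).
It fails at once if the pen is moved more than 30 mm (distance of pen_c from where it was at the start of the episode above 0.03 m).
It fails at once if the dibber is moved more than 30 mm (distance of dibber_c from where it was at the start of the episode above 0.03 m).
It also fails if it takes over 72 s, if anything falls off the work surface, if the arm or the gripper's body presses on something with over 40 N, if the wrist force passes 120 N, or if a joint passes its speed limit or range.

## Working session

There is one attempt and no reset: what is moved stays moved. The work goes in short steps, each a Python script; the robot and the scene stay as the last script left them, time stands still between calls to the robot, and variables do not carry over. Pictures are saved under pics/ and viewed, and the job is handed in when it is done.

```bash
ls; mkdir -p pics; python3 - <<'E'
from bench import manip, effector, viewer
import cv2
for n in ["scene","side","wrist"]:
    c=viewer.get_calibration(n); print(n,c)
    cv2.imwrite(f"pics/{n}0.png",viewer.get_image(n)[:,:,::-1])
print(manip.current_clock(),manip.current_tool_pos(),manip.current_tcp_rot(),manip.current_finger_gap(),manip.grip_depth)
E
```

```text
pics
scene {'vfov': 45.8821087003812, 'cx': 316.4399119024759, 'cy': 198.18477954566404, 'dist_coeffs': array([0.02013404, 0.        , 0.        , 0.        , 0.        ]), 'eye': array([-0.40794899,  0.46317023,  0.50792043]), 'attitude': array([-0.43041268,  0.71278529, -0.46920231,  0.29416195])}
side {'vfov': 54.843208145404375, 'cx': 324.54894186121965, 'cy': 203.55218595493452, 'dist_coeffs': array([-0.0739769,  0.       ,  0.       ,  0.       ,  0.       ]), 'eye': array([ 0.56693619, -1.01950875,  0.54235094]), 'attitude': array([ 0.84348924,  0.01304285, -0.0180953 , -0.53668272])}
wrist {'vfov': 68.98233467988317, 'cx': 316.13781424399156, 'cy': 198.47309419939046, 'dist_coeffs': array([0.01363583, 0.        , 0.        , 0.        , 0.        ]), 'eye': array([0.17128092, 0.63199198, 0.38345355]), 'attitude': array([0.81890657, 0.55752809, 0.07564953, 0.1132767 ])}
0.15 [0.2377918  0.60435701 0.22589665] [ 8.26449411e-01  5.63010457e-01 -6.56158913e-04  4.06484988e-04] 0.09133299037208129 0.0188
```

View pics/scene0.png

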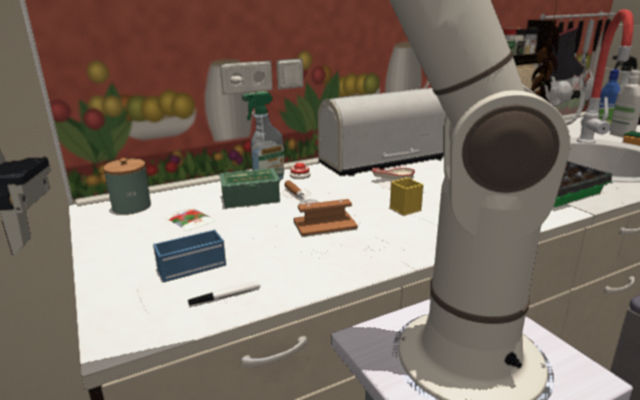

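View pics/side0.png

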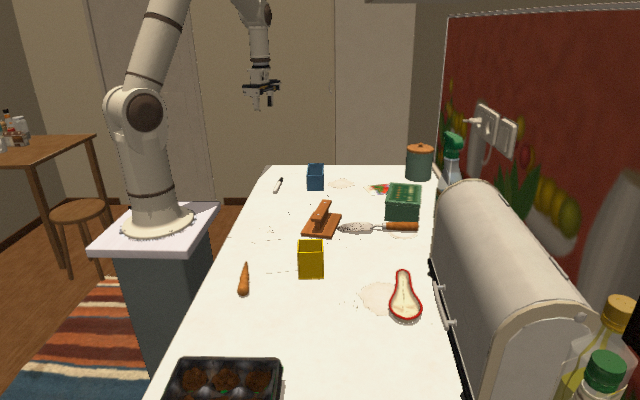

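View pics/wrist0.png

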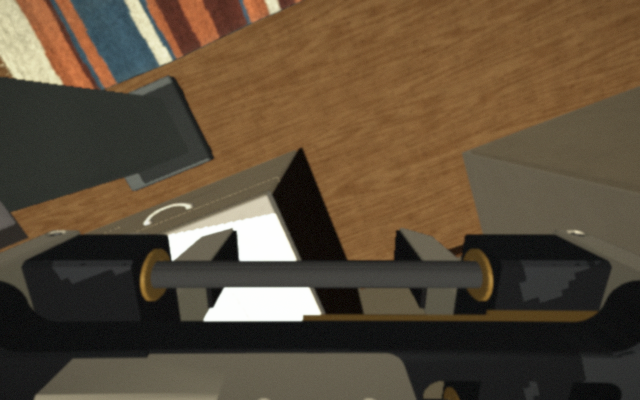

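Scene: trough about (190,255), pen (225,294), stand (325,217), cup (406,197), trowel (298,190). Side: cup (311,258), dibber (243,280), stand (322,218), trough (316,176).

```bash
cat > h.py <<'E'
from bench import manip, effector, viewer
import numpy as np, cv2
from scipy.spatial.transform import Rotation as R
def cam(n):
    c=viewer.get_calibration(n); f=200/np.tan(np.radians(c['vfov'])/2)
    K=np.array([[f,0,c['cx']],[0,f,c['cy']],[0,0,1.]])
    return K,np.array(c['dist_coeffs']),np.array(c['eye']),R.from_quat(c['attitude']).as_matrix()
def ray(C,uv,z):
    K,d,e,A=C
    p=cv2.undistortPoints(np.array(uv,float).reshape(-1,1,2),K,d).reshape(-1,2)
    v=np.c_[p,np.ones(len(p))]@A.T
    return e+v*((z-e[2])/v[:,2])[:,None]
def proj(C,P):
    K,d,e,A=C
    return cv2.projectPoints((np.array(P,float).reshape(-1,3)-e)@A,np.zeros(3),np.zeros(3),K,d)[0].reshape(-1,2)
def down(yaw): # tool z down, jaw (x) axis at yaw
    return (R.from_euler('z',yaw)*R.from_euler('x',np.pi)).as_quat()
E
python3 - <<'E'
from h import *
np.set_printoptions(precision=3,suppress=True)
S=cam("scene");D=cam("side")
print("trough top",ray(S,[(154,246),(222,233),(226,246)],.06)); print("bottom",ray(S,[(163,279),(226,262)],0))
print("stand top",ray(S,[(296,220),(305,208),(355,213),(350,202)],.06))
print("stand top side",ray(D,[(311,225),(321,228),(322,201),(331,201)],.06))
print("cup top S",ray(S,[(391,184),(405,191),(422,184)],.075));print("cup top D",ray(D,[(298,241),(323,240),(322,252),(299,254)],.075))
print("pen",ray(S,[(189,300),(259,288)],.008),ray(D,[(243,263),(243,294)],.01))
print("trowel",ray(D,[(340,227),(418,227)],.01))
print("rest", ray(S,[(128,205)],0),ray(D,[(403,215),(404,300)],0))
E
```

```text
trough top [[0.485 0.377 0.06 ]
 [0.475 0.241 0.06 ]
 [0.415 0.251 0.06 ]]
bottom [[0.453 0.373 0.   ]
 [0.457 0.243 0.   ]]
stand top [[ 0.457  0.078  0.06 ]
 [ 0.506  0.032  0.06 ]
 [ 0.425 -0.055  0.06 ]
 [ 0.485 -0.078  0.06 ]]
stand top side [[ 0.486 -0.122  0.06 ]
 [ 0.513 -0.139  0.06 ]
 [ 0.508  0.03   0.06 ]
 [ 0.535  0.03   0.06 ]]
cup top S [[ 0.504 -0.21   0.075]
 [ 0.449 -0.211  0.075]
 [ 0.466 -0.277  0.075]]
cup top D [[ 0.463 -0.231  0.075]
 [ 0.523 -0.225  0.075]
 [ 0.523 -0.279  0.075]
 [ 0.471 -0.288  0.075]]
pen [[0.344 0.346 0.008]
 [0.319 0.221 0.008]] [[ 0.323 -0.23   0.01 ]
 [ 0.351 -0.351  0.01 ]]
trowel [[ 0.562 -0.041  0.01 ]
 [ 0.786 -0.039  0.01 ]]
rest [[0.882 0.387 0.   ]] [[ 0.758  0.057  0.   ]
 [ 0.702 -0.352  0.   ]]
```

```bash
python3 - <<'E'
import cv2
a=cv2.imread('pics/scene0.png')[140:320,130:450]; cv2.imwrite('pics/sc_z.png',cv2.resize(a,None,fx=2.5,fy=2.5,interpolation=2))
a=cv2.imread('pics/side0.png')[150:320,220:440]; cv2.imwrite('pics/sd_z.png',cv2.resize(a,None,fx=3.5,fy=3.5,interpolation=2))
E
```

```text
(no output)
```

View pics/sc_z.png

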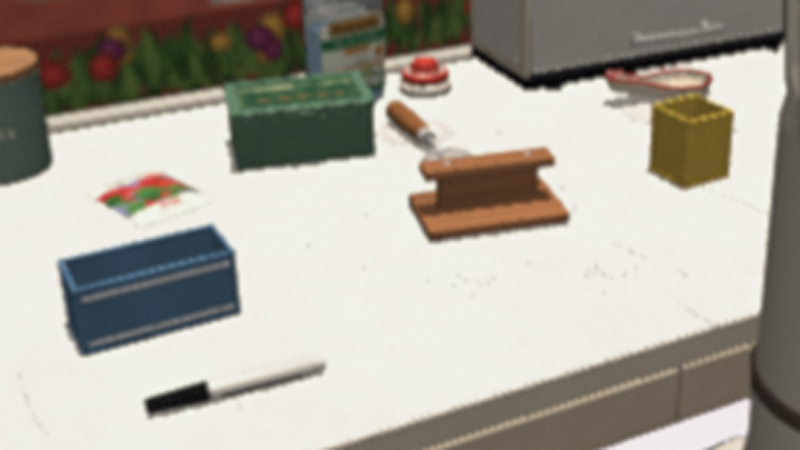

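View pics/sd_z.png

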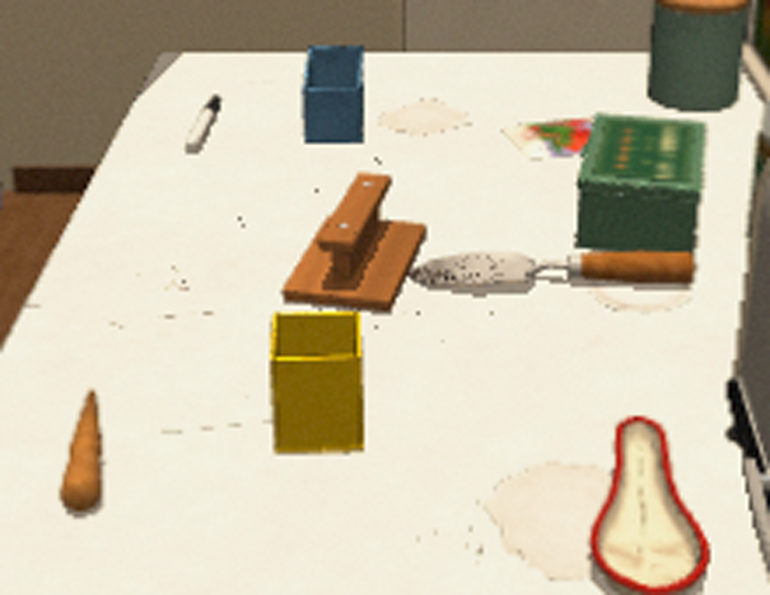

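```bash
cat > scan.py <<'E'
from h import *
import time
print(manip.current_clock())
cup=np.array([.49,-.255,.0375]); st=np.array([.50,-.04,0])
GD=manip.grip_depth
def Rg(phi,al,flip):
    z=np.array([np.cos(al)*np.cos(phi),np.cos(al)*np.sin(phi),-np.sin(al)])
    x=np.array([-np.sin(phi),np.cos(phi),0])*(1 if flip else -1)
    return R.from_matrix(np.c_[x,np.cross(z,x),z])
t0=time.time();k=0
for deg in [0,90,180,-90]:
  for al in [10,25,40,55]:
    for fl in [0,1]:
      r=Rg(np.radians(deg),np.radians(al),fl); z=r.as_matrix()[:,2]
      g=cup+[0,0,0.0]
      q=manip.solve_ik(g+z*GD,r.as_quat()); k+=1
      if q is None: continue
      res=[]
      for psi in [0,90,180,270]:
        for ax in [-1,1]: # tip about x: ax=-1 -> mouth to +y
          r2=R.from_euler('x',ax*np.radians(110))*R.from_euler('z',np.radians(psi))*r
          m=r2*R.from_euler('z',0)
          cz=np.array([0,-ax*np.sin(np.radians(110)),np.cos(np.radians(110))])
          # mouth lower lip at trough: cup mid position so mouth centre over y offset
          mid=np.array([st[0],st[1],.20])-cz*np.array([0,1,0])*.045
          p=mid+r2.as_matrix()[:,2]*GD
          q2=manip.solve_ik(p,r2.as_quat())
          if q2 is not None: res.append((psi,ax,np.round(q2,2).tolist()))
      print(deg,al,fl,np.round(q,2).tolist()); [print("    ",x) for x in res]
print(manip.current_clock(),time.time()-t0)
E
python3 scan.py
```

```text
0.15
0 10 0 [0.68, 1.23, 0.23, 2.34, 3.95, 1.85, 1.71]
     (90, -1, [-0.34, 0.34, 0.13, 2.0, 0.56, 1.0, -0.57])
     (270, 1, [-0.66, 0.84, 1.36, 1.98, -1.16, 1.62, -2.0])
0 10 1 [1.67, 1.38, -0.61, 2.31, 4.23, 0.94, -0.9]
     (90, -1, [0.17, 0.38, -0.48, 1.98, 0.75, 1.13, 2.41])
     (270, 1, [0.12, 0.37, 0.19, 1.95, -0.65, 1.09, 0.69])
0 25 0 [0.42, 1.06, 0.45, 2.42, 3.88, 1.6, 1.46]
     (90, -1, [-0.5, 0.45, 0.17, 1.99, 0.74, 1.14, -0.81])
     (270, 1, [-0.4, 0.83, 1.13, 1.94, -1.2, 1.74, -1.91])
0 25 1 [2.01, 1.61, -1.1, 2.38, 3.1, 0.44, 0.27]
     (90, -1, [0.07, 0.51, -0.53, 1.97, 0.96, 1.36, 2.15])
     (270, 1, [0.21, 0.5, 0.24, 1.92, -0.85, 1.29, 0.93])
0 40 0 [1.9, 1.53, -1.31, 2.38, 2.37, 0.66, -2.43]
     (0, 1, [1.61, 1.53, -0.88, 2.31, -1.3, 0.75, -0.08])
     (90, -1, [-0.68, 0.61, 0.28, 1.97, 0.81, 1.25, -0.95])
     (90, 1, [0.95, 1.92, -0.88, 1.53, -0.91, 1.95, 0.98])
     (270, -1, [-0.95, 2.01, 0.89, 1.61, 0.8, 1.86, 2.07])
     (270, 1, [-0.16, 0.87, 0.9, 1.89, -1.23, 1.87, -1.84])
0 40 1 [1.75, 1.19, -1.09, 2.38, 2.83, 0.46, 0.03]
     (0, -1, [-0.68, 1.16, 
[... 7803 characters left out ...]
.67, -0.65, 1.56, -0.97, 1.98, 1.09])
     (270, -1, [-0.71, 1.4, 0.68, 1.37, 0.5, 1.95, 0.6])
     (270, 1, [0.95, 1.76, -1.32, 1.25, -0.1, 1.93, 1.99])
-90 55 1 [-0.16, 0.66, 0.27, 2.09, 0.93, 0.57, -0.78]
     (0, -1, [-0.78, 1.65, 0.55, 1.65, 0.99, 2.01, -1.28])
     (0, 1, [0.5, 0.81, 0.05, 1.82, -1.0, 1.62, 1.15])
     (90, -1, [-0.66, 1.13, 0.03, 2.24, 1.51, 1.82, -0.03])
     (90, 1, [1.72, 1.79, -1.1, 2.12, -0.46, 0.69, 2.26])
     (180, -1, [-0.61, 0.77, 0.12, 1.92, 0.95, 1.49, 2.0])
     (180, 1, [0.88, 1.67, -0.65, 1.56, -0.97, 1.98, -2.05])
     (270, -1, [-0.96, 1.83, 1.34, 1.38, 0.02, 1.79, -2.0])
     (270, 1, [0.8, 1.49, -0.87, 1.26, -0.4, 2.0, -0.8])
0.15 13.016187191009521
```

```bash
python3 - <<'E'
from h import *
np.set_printoptions(precision=3,suppress=True)
T=R.from_quat(manip.current_tcp_rot()); C=cam("wrist")
print("cam in tool",T.inv().apply(C[2]-manip.current_tool_pos())); print(T.inv().as_matrix()@C[3])
for n,p in dict(stand=(.5,-.04,.3),trough=(.445,.31,.28),cup=(.49,-.255,.3)).items():
  for yaw in (0,np.pi): 
    q=manip.solve_ik(p,down(yaw)); print(n,yaw,q)
E
```

```text
cam in tool [ 0.001 -0.072 -0.158]
[[ 1.    -0.001 -0.001]
 [ 0.001  0.963  0.27 ]
 [ 0.001 -0.27   0.963]]
stand 0 [-0.095  0.132  0.134  1.842 -0.019  1.169  0.045]
stand 3.141592653589793 [-1.108  0.539  1.548  1.866 -0.56   1.307 -2.543]
trough 0 [-0.532  0.231 -0.148  1.769  0.037  1.145 -0.692]
trough 3.141592653589793 [-0.052  0.301 -0.734  1.753  0.217  1.171  2.292]
cup 0 [ 0.007  0.247  0.509  1.737 -0.128  1.191  0.551]
cup 3.141592653589793 [-0.54   0.546  1.366  1.751 -0.554  1.311 -2.191]
```

```bash
python3 - <<'E'
from h import *
manip.move_pose([.5,-.09,.33],down(0))
print(manip.current_tool_pos(),manip.current_clock())
np.save('c_st.npy',np.array(cam("wrist"),dtype=object),allow_pickle=True)
cv2.imwrite("pics/w1.png",viewer.get_image("wrist")[:,:,::-1])
manip.move_pose([.445,.26,.33],down(0))
print(manip.current_clock())
np.save('c_tr.npy',np.array(cam("wrist"),dtype=object),allow_pickle=True)
cv2.imwrite("pics/w2.png",viewer.get_image("wrist")[:,:,::-1])
E
```

```text
[ 0.50028337 -0.08873994  0.32976335] 2.8
4.1833
```

View pics/w1.png

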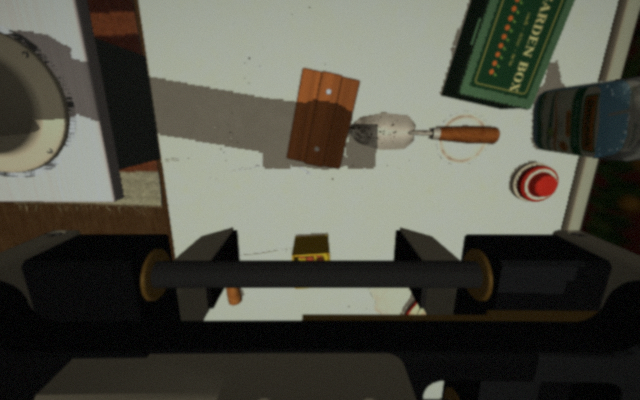

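View pics/w2.png

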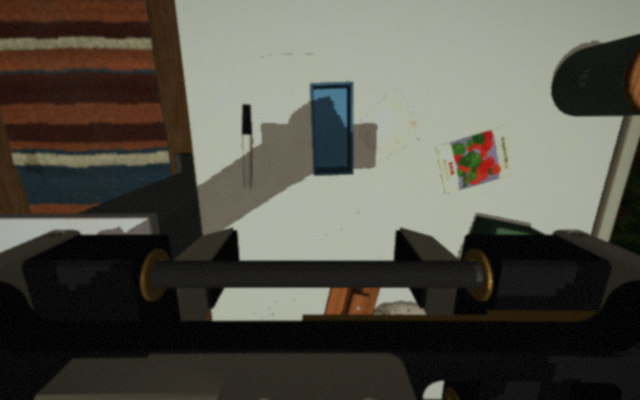

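```bash
python3 - <<'E'
import cv2
a=cv2.imread('pics/w1.png')[55:180,270:380]; cv2.imwrite('pics/w1z.png',cv2.resize(a,None,fx=4.8,fy=4.8,interpolation=0))
a=cv2.imread('pics/w2.png')[70:185,295:370]; cv2.imwrite('pics/w2z.png',cv2.resize(a,None,fx=5,fy=5,interpolation=0))
E
```

```text
(no output)
```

View pics/w1z.png

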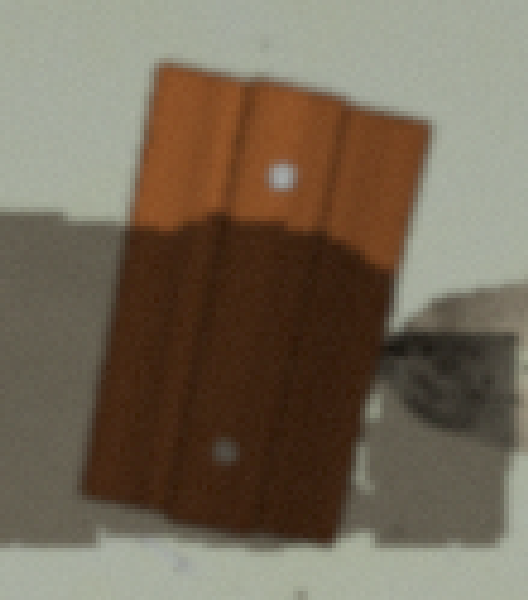

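View pics/w2z.png

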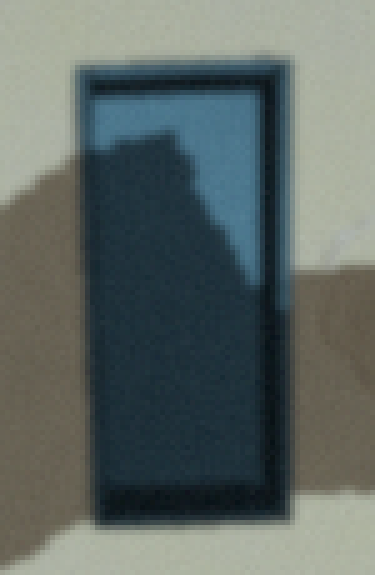

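```bash
python3 - <<'E'
from h import *
np.set_printoptions(precision=4,suppress=True)
def chk(name,C,px,z,L,W):
    P=ray(C,px,z); TL,TR,BL,BR=P; c=P.mean(0); y=((TL+TR)-(BL+BR))[:2]
    x=((TR+BR)-(TL+BL))[:2]
    print(name,c,"len",np.linalg.norm(y)/2,L,"w",np.linalg.norm(x)/2,W,"yaw",np.degrees(np.arctan2(-y[0],y[1])),np.degrees(np.arctan2(x[1],x[0])))
C=tuple(np.load('c_st.npy',allow_pickle=True)); 
f=lambda l,o,s:[(u/s+o[0]-.4,v/s+o[1]-.4) for u,v in l]
chk("bar",C,f([(250,76),(347,99),(168,515),(260,530)],(270,55),4.8),.06,.13,.03)
chk("foot",C,f([(160,63),(430,120),(82,495),(333,543)],(270,55),4.8),.014,.14,.09)
print("screws",ray(C,f([(281,177),(225,451)],(270,55),4.8),.06))
C=tuple(np.load('c_tr.npy',allow_pickle=True)); 
chk("trough",C,f([(80,66),(290,62),(97,522),(290,519)],(295,70),5),.06,.13,.06)
E
```

```text
bar [ 0.5102 -0.0198  0.06  ] len 0.12579477934612163 0.13 w 0.028391690883555153 0.03 yaw -10.98074366990293 -10.721700092707302
foot [ 0.5098 -0.0203  0.014 ] len 0.1372374811469503 0.14 w 0.08665683451050102 0.09 yaw -11.635415256921128 -10.867258145842188
screws [[ 0.5176  0.0182  0.06  ]
 [ 0.5016 -0.0598  0.06  ]]
trough [0.4704 0.3134 0.06  ] len 0.12682886560041182 0.13 w 0.05749915591804229 0.06 yaw 1.8106504579769152 0.7602089243144601
```

```bash
python3 - <<'E'
from h import *
np.set_printoptions(precision=4,suppress=True)
D=cam("side");S=cam("scene")
print(ray(D,[(307.1,190),(323.7,190.6)],0),ray(D,[(306.5,163),(323.7,163)],.06))
def box(c,yaw,w,l,z0,z1):
    return [R.from_euler('z',yaw,degrees=True).apply([a*w/2,b*l/2,0])+[c[0],c[1],z] for z in(z0,z1) for a,b in((-1,-1),(1,-1),(1,1),(-1,1))]
for n,C in(("scene",S),("side",D)):
    im=cv2.imread(f'pics/{n}0.png'); im=cv2.resize(im,None,fx=3,fy=3)
    for b in (box((.4704,.3134),1.3,.06,.13,0,.06),box((.510,-.020),-11,.03,.13,.06,.06),box((.510,-.020),-11,.09,.14,0,.014),box((.492,-.256),0,.06,.06,0,.075)):
        p=(proj(C,b)*3+1).astype(int)
        for i in range(4):
            for j,k in((i,(i+1)%4),(i+4,(i+1)%4+4),(i,i+4)): cv2.line(im,tuple(map(int,p[j])),tuple(map(int,p[k])),(0,0,255),1)
    r=im[480:880,420:1220] if n=="scene" else im[440:860,700:1200]
    cv2.imwrite(f'pics/{n}_ov.png',r)
E
```

```text
[[0.4422 0.2547 0.    ]
 [0.5023 0.2494 0.    ]] [[0.4318 0.3777 0.06  ]
 [0.4978 0.3772 0.06  ]]
```

View pics/scene_ov.png

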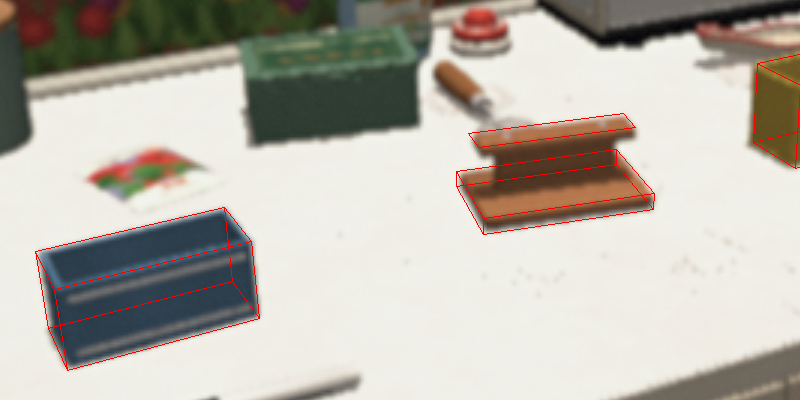

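View pics/side_ov.png

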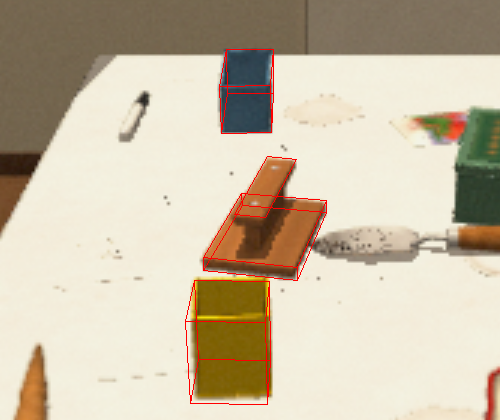

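```bash
python3 - <<'E'
from h import *
np.set_printoptions(precision=4,suppress=True)
yaw=np.radians(1.3); o=down(yaw)
manip.move_pose([.4704,.3134,.14],o)
manip.servo_line([.4704,.3134,.0195],o,vel=.12)
print(manip.current_tool_pos(),R.from_quat(manip.current_tcp_rot()).as_euler('xyz',degrees=True),manip.current_force(),manip.current_clock())
effector.close(f_grip=25); print(manip.current_finger_gap(),manip.current_force(),manip.current_clock())
p=manip.current_tool_pos()
manip.servo_line([.4704,.3134,.06],o,vel=.06)
print(manip.current_force(),manip.current_finger_gap(),manip.current_tool_pos())
manip.servo_line([.4704,.3134,.20],o,vel=.15)
manip.move_pose([.510,-.020,.16],down(np.radians(-11)))
print(manip.current_force(),manip.current_finger_gap(),manip.current_tool_pos(),manip.current_clock())
cv2.imwrite("pics/s3.png",viewer.get_image("side")[:,:,::-1])
cv2.imwrite("pics/sc3.png",viewer.get_image("scene")[:,:,::-1])
E
```

```text
[0.471  0.3138 0.0203] [-179.952    -0.0725    1.2955] [ 0.6871  0.7738 -0.5842] 6.2
0.06004206597287033 [-1.2148  0.2138  2.6047] 6.8083
[-0.3162 -0.0789 -3.4596] 0.05998692569137029 [0.4702 0.3132 0.0599]
[ 0.3802  1.0203 -4.3348] 0.05988521729191442 [ 0.5105 -0.0179  0.1601] 9.9917
```

View pics/s3.png

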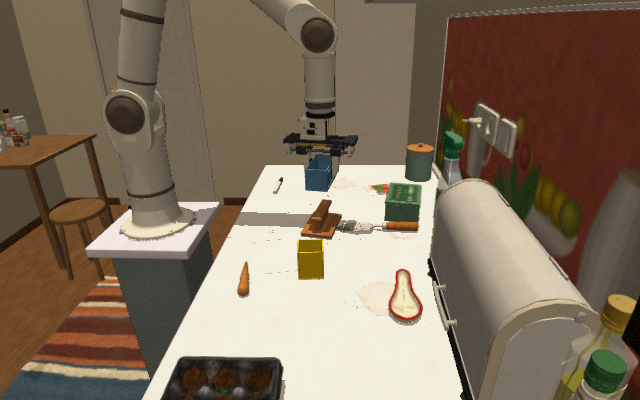

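View pics/sc3.png

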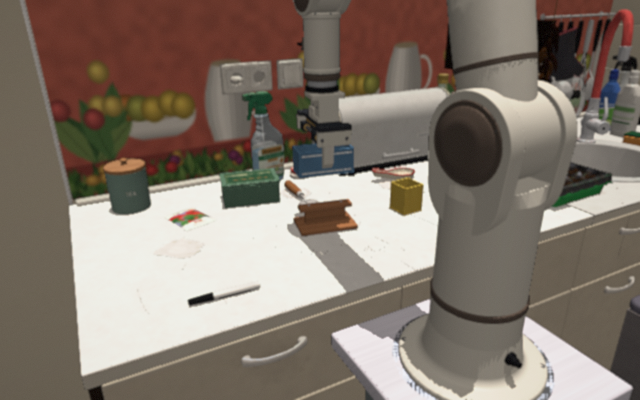

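Trough held level in the fingers above the stand (side ~(318,175), scene ~(322,158)). Lowering it.

```bash
python3 - <<'E'
from h import *
np.set_printoptions(precision=4,suppress=True)
o=down(np.radians(-11))
manip.servo_line([.510,-.020,.088],o,vel=.08); manip.sleep(.2)
f0=manip.current_force(); print(f0,manip.current_tool_pos())
z=.088
while z>.0755:
    z-=.0012; manip.servo_line([.510,-.020,z],o,vel=.02)
    f=manip.current_force()
    if f[2]-f0[2]>2.5: break
print(z,f,manip.current_tool_pos(),R.from_quat(manip.current_tcp_rot()).as_euler('xyz',degrees=True),manip.current_clock())
cv2.imwrite("pics/s4.png",cv2.resize(viewer.get_image("side")[130:280,240:400,::-1],None,fx=4,fy=4))
E
```

```text
[ 0.8584 -0.135  -3.4541] [ 0.5105 -0.02    0.0886]
0.07839999999999994 [-4.0467  0.0171  8.3183] [ 0.5102 -0.02    0.0796] [-179.9903   -0.0182  -10.9946] 13.3417
```

View pics/s4.png

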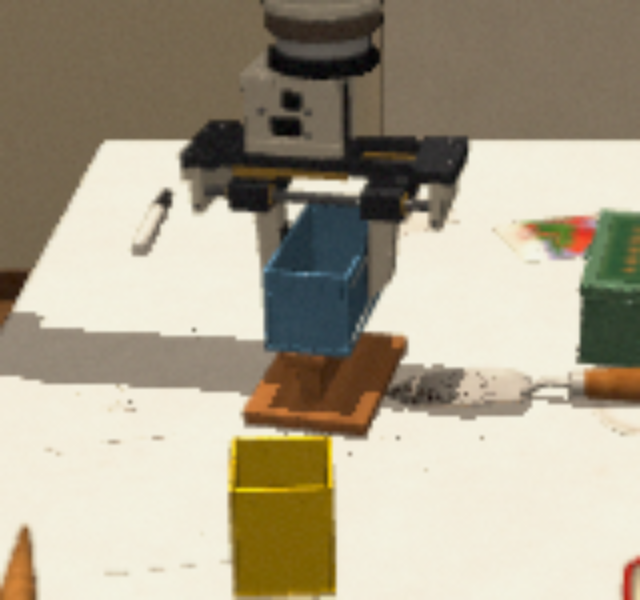

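```bash
python3 - <<'E'
from h import *
np.set_printoptions(precision=4,suppress=True)
o=down(np.radians(-11))
manip.servo_line([.510,-.020,.079],o,vel=.02)
effector.open_jaws(); manip.sleep(.1)
print(manip.current_finger_gap(),manip.current_force(),manip.current_clock())
manip.servo_line([.510,-.020,.20],o,vel=.12)
manip.move_pose([.5,-.24,.33],down(0)); manip.sleep(.1)
np.save('c_5.npy',np.array(cam("wrist"),dtype=object),allow_pickle=True)
im=viewer.get_image("wrist")[:,:,::-1]; cv2.imwrite("pics/w5.png",im); print(manip.current_clock())
cv2.imwrite("pics/s5.png",cv2.resize(viewer.get_image("side")[130:280,240:400,::-1],None,fx=4,fy=4))
E
```

```text
0.09166273905470075 [-0.0544  0.9861  0.0698] 14.4583
16.7667
```

View pics/w5.png

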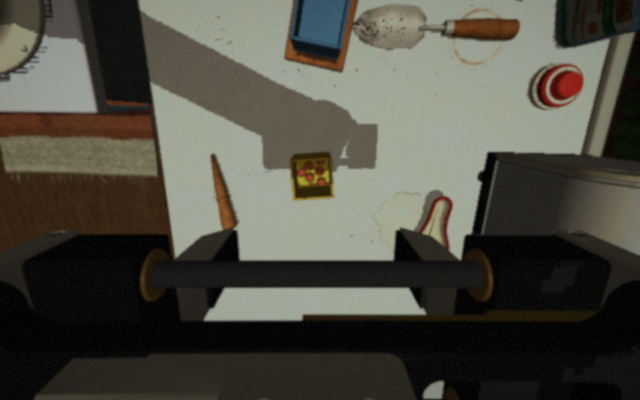

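View pics/s5.png

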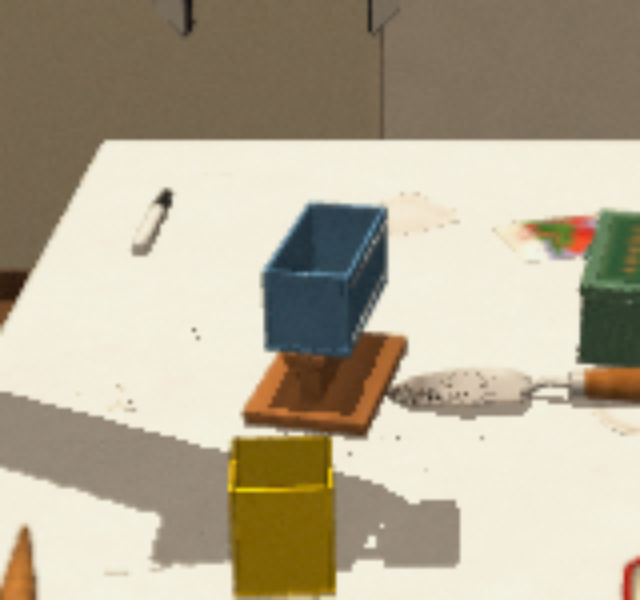

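Trough stands level on the bar; the cup is at about (311,176) in the wrist picture with six pebbles visible.

```bash
python3 - <<'E'
import cv2
a=cv2.imread('pics/w5.png')[140:210,275:350]; cv2.imwrite('pics/w5z.png',cv2.resize(a,None,fx=8,fy=8,interpolation=0))
E
```

```text
(no output)
```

View pics/w5z.png

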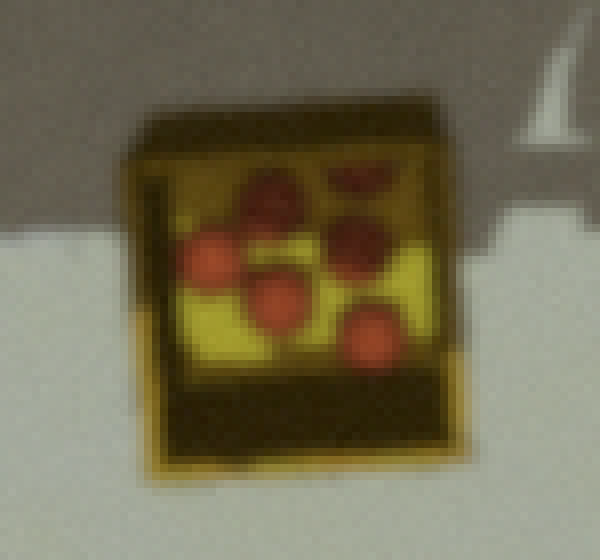

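```bash
python3 - <<'E'
from h import *
np.set_printoptions(precision=4,suppress=True)
C=tuple(np.load('c_5.npy',allow_pickle=True)); 
f=lambda l,o,s:[(u/s+o[0]-.4,v/s+o[1]-.4) for u,v in l]
P=ray(C,f([(127,158),(446,140),(150,480),(468,458)],(275,140),8),.075)
print(P,P.mean(0)); TL,TR,BL,BR=P
y=(TL+TR-BL-BR)/2;x=(TR+BR-TL-BL)/2
print(np.linalg.norm(x),np.linalg.norm(y),np.degrees(np.arctan2(x[1],x[0])),np.degrees(np.arctan2(-y[0],y[1])))
# IK along a pour path
E
cat > scan2.py <<'E'
from h import *
exec(open('scan.py').read().split("t0=")[0].split("GD=")[1].join(["GD=",""])) if 0 else None
E
rm scan2.py
```

```text
[[ 0.4644 -0.2218  0.075 ]
 [ 0.5207 -0.2185  0.075 ]
 [ 0.4673 -0.2809  0.075 ]
 [ 0.5256 -0.2766  0.075 ]] [ 0.4945 -0.2495  0.075 ]
0.05744230426563944 0.05875204940228378 3.814364767191597 3.834315427931477
```

```bash
python3 - <<'E'
from h import *
D=cam("side");S=cam("scene")
def box(c,yaw,w,l,z0,z1):
    return [R.from_euler('z',yaw,degrees=True).apply([a*w/2,b*l/2,0])+[c[0],c[1],z] for z in(z0,z1) for a,b in((-1,-1),(1,-1),(1,1),(-1,1))]
out=[]
for n,C,r in(("scene",S,(170,220,375,440)),("side",D,(230,290,285,340))):
    im=cv2.imread(f'pics/{n}0.png'); k=6; im=cv2.resize(im[r[0]:r[1],r[2]:r[3]],None,fx=k,fy=k,interpolation=0)
    for b in (box((.495,-.2515),3.8,.06,.06,0,.075),):
        p=((proj(C,b)-[r[2],r[0]]+.5)*k).astype(int)
        for i in range(4):
            for j,l in((i,(i+1)%4),(i+4,(i+1)%4+4),(i,i+4)): cv2.line(im,tuple(map(int,p[j])),tuple(map(int,p[l])),(0,0,255),1)
    out.append(cv2.copyMakeBorder(im,0,400-im.shape[0],0,400-im.shape[1],0))
cv2.imwrite('pics/cup_ov.png',np.hstack(out))
E
```

```text
(no output)
```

View pics/cup_ov.png

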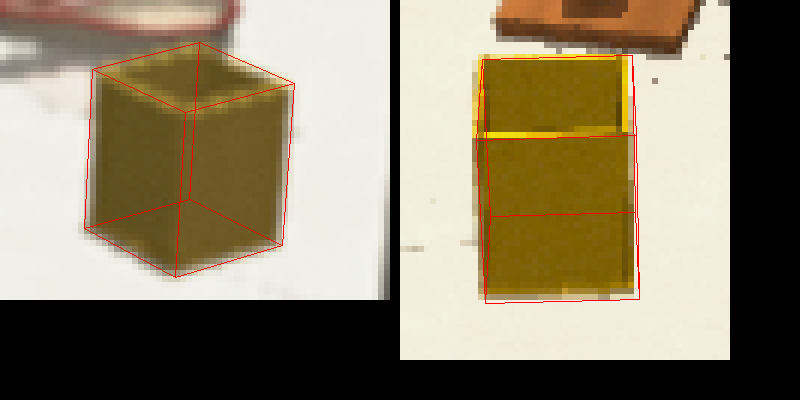

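```bash
cat >> h.py <<'E'
AL=np.radians(22); GD=manip.grip_depth
CUP=np.array([.4945,-.2505,.0375]); CY=np.radians(3.3)
ST=np.array([.510,-.020,.06]); SY=np.radians(-11)
_z=np.array([0,np.cos(AL),-np.sin(AL)]); _x=np.array([1.,0,0])
RG0=R.from_matrix(np.c_[_x,np.cross(_z,_x),_z])
DZ=-.0025
def tool(mid,Rc,back=0):
    Rt=Rc*RG0; z=Rt.as_matrix()[:,2]
    return mid+Rc.apply([0,0,DZ])+z*(GD-back),Rt.as_quat()
def cupR(yaw,th): return R.from_euler('z',yaw)*R.from_euler('x',-th)
def pour(th_deg,liply,lipz): # cup pose with lower lip at stand-frame y, world z
    th=np.radians(th_deg); Rc=cupR(SY,th)
    lip=ST+R.from_euler('z',SY).apply([0,liply,0]); lip[2]=lipz
    return lip-Rc.apply([0,.03,.0375]),Rc
E
python3 - <<'E'
from h import *
np.set_printoptions(precision=2,suppress=True)
print(ray(cam("side"),[(180,358),(283,358),(220,400)],.05))
def ik(n,p): print(n,np.round(p[0],3),manip.solve_ik(*p))
Rc=cupR(CY,0)
ik("pre",tool(CUP,Rc,.11)); ik("gr",tool(CUP,Rc)); ik("lift",tool(CUP+[0,0,.17],Rc))
ik("yaw",tool(np.array([.49,-.2,.24]),cupR(SY,0)))
for th,y,z in((60,-.03,.24),(80,-.03,.2),(95,-.03,.145),(105,-.03,.145),(115,-.03,.145),(125,-.03,.145)): ik(th,tool(*pour(th,y,z)))
E
```

```text
[[ 0.3  -0.57  0.05]
 [ 0.47 -0.57  0.05]
 [ 0.39 -0.65  0.05]]
pre [ 0.5  -0.34  0.07] [ 0.81  1.27  0.15  0.99 -0.73  1.97  1.12]
gr [ 0.49 -0.23  0.03] [ 0.74  1.2   0.11  1.27 -0.73  1.76  1.2 ]
lift [ 0.49 -0.23  0.2 ] [ 0.71  0.95  0.15  1.34 -0.76  1.91  1.09]
yaw [ 0.49 -0.18  0.23] [ 0.73  0.77  0.16  1.64 -0.91  1.73  1.05]
60 [ 0.49 -0.1   0.23] [ 0.15  0.22  0.1   1.92 -0.19  1.02  0.16]
80 [ 0.49 -0.1   0.2 ] [-0.08  0.25  0.09  1.94  0.22  0.99 -0.31]
95 [ 0.5  -0.09  0.16] [-0.22  0.39  0.05  1.95  0.5   1.03 -0.67]
105 [ 0.5  -0.09  0.17] [-0.27  0.46 -0.    1.91  0.62  1.17 -0.84]
115 [ 0.5  -0.09  0.18] [-0.35  0.55 -0.01  1.87  0.71  1.31 -0.95]
125 [ 0.5  -0.08  0.18] [-0.41  0.65 -0.01  1.82  0.77  1.44 -1.04]
```

```bash
python3 - <<'E'
from h import *
np.set_printoptions(precision=3,suppress=True)
Rc=cupR(CY,0)
p=tool(CUP+[0,0,.10],Rc,.10); print(manip.solve_ik(*p))
manip.move_pose(*p); print(manip.current_clock(),manip.current_tool_pos(),p[0])
manip.servo_line(*tool(CUP,Rc,.10),vel=.12); manip.sleep(.1)
print(manip.current_clock(),manip.current_tool_pos(),tool(CUP,Rc,.10)[0],manip.current_force())
cv2.imwrite("pics/s6.png",cv2.resize(viewer.get_image("side")[180:330,210:410,::-1],None,fx=4,fy=4))
cv2.imwrite("pics/w6.png",viewer.get_image("wrist")[:,:,::-1])
E
```

```text
[ 0.868  1.113  0.015  1.064 -0.655  1.985  1.014]
17.8417 [ 0.501 -0.324  0.167] [ 0.499 -0.326  0.165]
18.925 [ 0.499 -0.326  0.067] [ 0.499 -0.326  0.065] [ 0.22   0.566 -0.108]
```

View pics/s6.png

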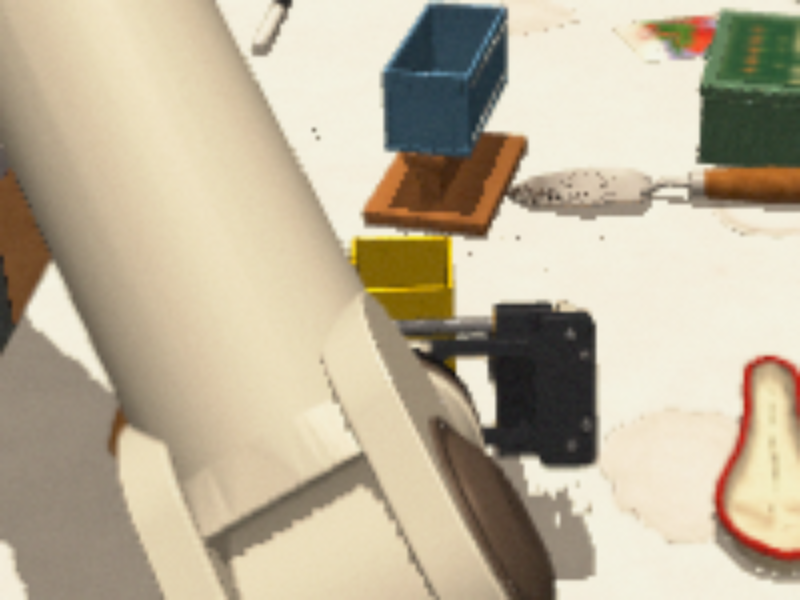

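View pics/w6.png

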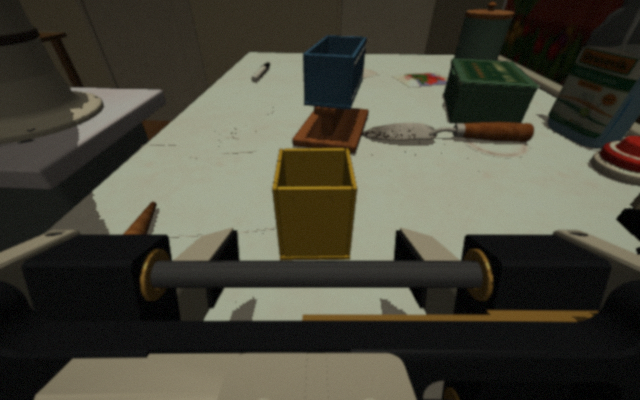

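```bash
python3 - <<'E'
from h import *
np.set_printoptions(precision=4,suppress=True)
Rc=cupR(CY,0)
p=tool(CUP,Rc)
manip.servo_line(*p,vel=.08)
print(manip.current_clock(),manip.current_tool_pos(),p[0],manip.current_force())
effector.close(f_grip=15); print(manip.current_finger_gap(),manip.current_force(),manip.current_tool_pos())
p=tool(CUP+[0,0,.03],Rc); manip.servo_line(*p,vel=.06)
print(manip.current_clock(),manip.current_finger_gap(),manip.current_force())
cv2.imwrite("pics/w7.png",viewer.get_image("wrist")[:,:,::-1])
E
```

```text
20.425 [ 0.4935 -0.2338  0.028 ] [ 0.4935 -0.2331  0.028 ] [ 0.5275 -0.1757  0.1117]
0.06010064107891242 [ 0.569  -0.0047  0.7972] [ 0.4934 -0.2331  0.0279]
21.6833 0.05989221779569865 [ 0.1152  0.1288 -2.9793]
```

View pics/w7.png

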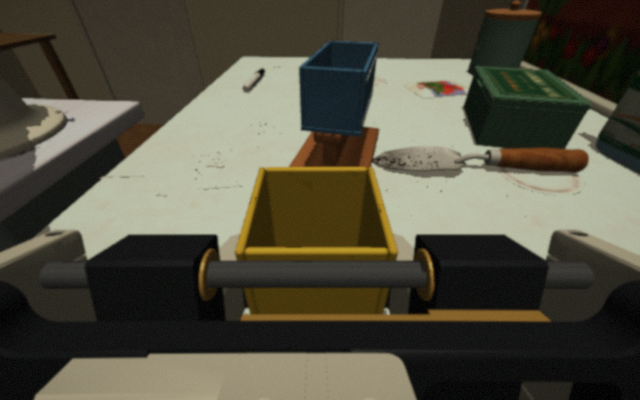

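Cup is held upright, pebbles aboard (rim at 245–395 × 170–250). Lifting and tilting in steps.

```bash
cat >> h.py <<'E'
def go(p,T):
    d=np.linalg.norm(np.array(p[0])-manip.current_tool_pos())
    manip.servo_line(p[0],p[1],vel=max(d/T,.004))
E
python3 - <<'E'
from h import *
np.set_printoptions(precision=4,suppress=True)
go(tool(CUP+[0,0,.19],cupR(CY,0)),1.4)
m,Rc=pour(30,-.03,.29); go(tool(m,Rc),1.6)
m,Rc=pour(60,-.03,.25); go(tool(m,Rc),1.3)
m,Rc=pour(78,-.03,.19); go(tool(m,Rc),1.3)
print(manip.current_clock(),manip.current_finger_gap(),manip.current_force(),manip.current_tool_pos(),tool(m,Rc)[0])
cv2.imwrite("pics/s8.png",cv2.resize(viewer.get_image("side")[100:250,240:400,::-1],None,fx=4,fy=4))
cv2.imwrite("pics/w8.png",viewer.get_image("wrist")[:,:,::-1])
E
```

```text
27.9833 0.059893163145863806 [ 0.1775  0.2216 -0.903 ] [ 0.4951 -0.0976  0.1928] [ 0.495  -0.0972  0.1925]
```

View pics/s8.png

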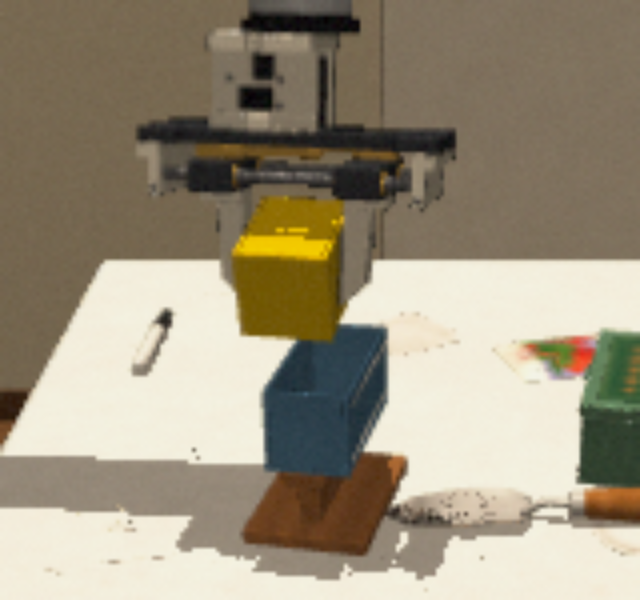

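View pics/w8.png

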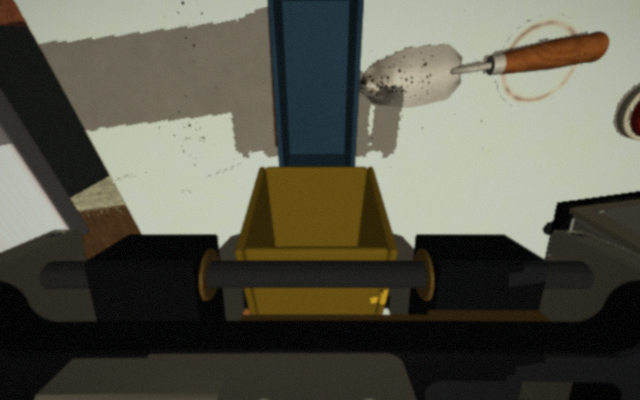

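Cup and trough centre lines coincide (u≈318). Pouring.

```bash
python3 - <<'E'
from h import *
np.set_printoptions(precision=4,suppress=True)
for th,z,T in((88,.143,1.3),(96,.143,1.3),(104,.143,1.5),(112,.143,1.2),(120,.143,1.0)):
    go(tool(*pour(th,-.03,z)),T)
manip.sleep(.5)
print(manip.current_clock(),manip.current_finger_gap(),manip.current_force())
cv2.imwrite("pics/s9.png",cv2.resize(viewer.get_image("side")[100:250,240:400,::-1],None,fx=4,fy=4))
cv2.imwrite("pics/w9.png",viewer.get_image("wrist")[:,:,::-1])
E
```

```text
35.6333 0.05956813486898585 [-0.3606 -1.0005 -1.0415]
```

View pics/s9.png

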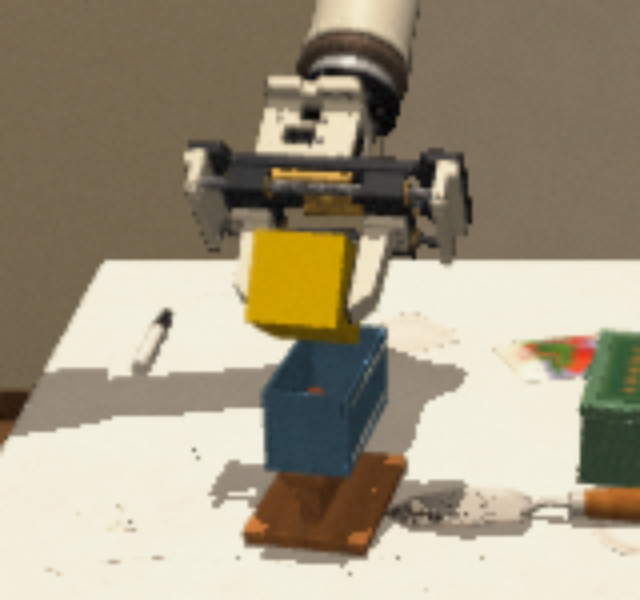

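View pics/w9.png

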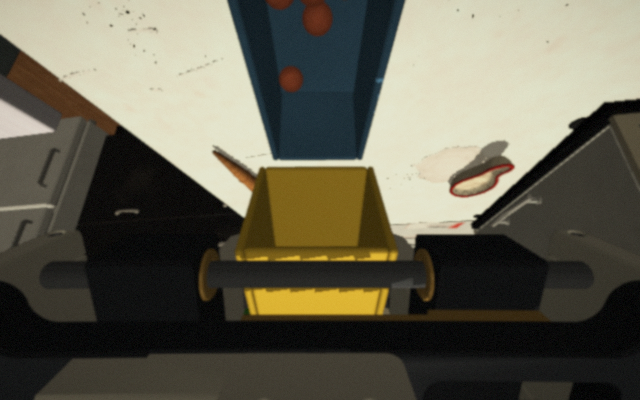

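```bash
python3 - <<'E'
from h import *
go(tool(*pour(115,-.06,.20)),.9)
go(tool(*pour(85,-.10,.27)),1.3)
print(manip.current_clock(),manip.current_finger_gap())
cv2.imwrite("pics/w10.png",viewer.get_image("wrist")[:,:,::-1])
E
```

```text
38.225 0.059779020348746596
```

View pics/w10.png

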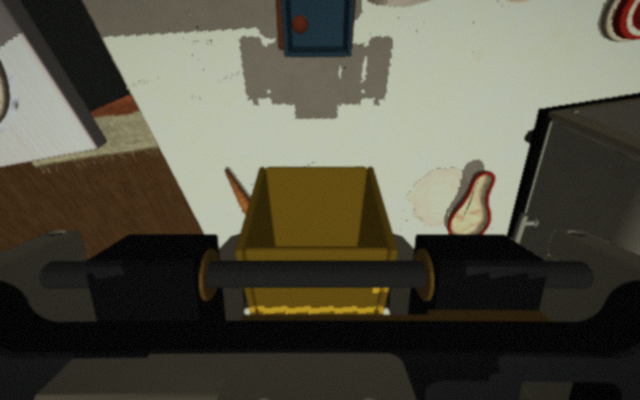

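```bash
python3 - <<'E'
from h import *
go(tool(*pour(55,-.10,.29)),1.2)
print(manip.current_clock(),manip.current_finger_gap())
im=viewer.get_image("wrist")[:,:,::-1];cv2.imwrite("pics/w11.png",im)
cv2.imwrite("pics/w11z.png",cv2.resize(im[0:180,220:420],None,fx=3,fy=3))
E
```

```text
39.7917 0.06003598524188312
```

View pics/w11z.png

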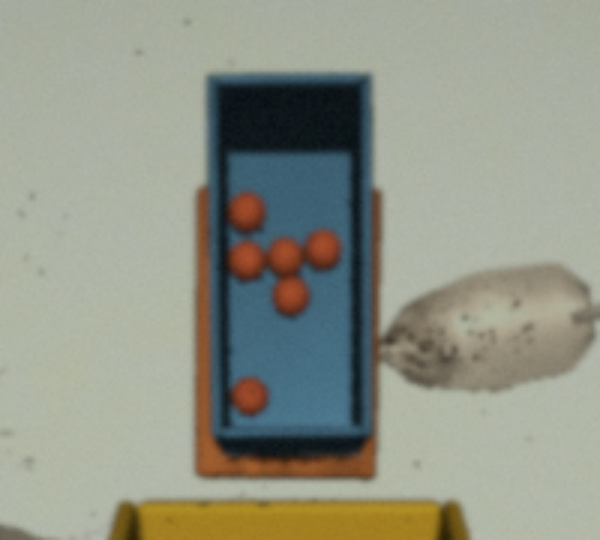

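All six pebbles lie in the trough, which sits centred. Returning the cup.

```bash
python3 - <<'E'
from h import *
np.set_printoptions(precision=4,suppress=True)
m,Rc=pour(25,-.12,.30); go(tool(m,Rc),1.3)
go(tool(CUP+[0,0,.16],cupR(CY,0)),1.6)
go(tool(CUP+[0,0,.02],cupR(CY,0)),1.5); manip.sleep(.2)
print(manip.current_clock(),manip.current_force(),manip.current_tool_pos(),tool(CUP+[0,0,.02],cupR(CY,0))[0])
cv2.imwrite("pics/s12.png",cv2.resize(viewer.get_image("side")[180:330,210:410,::-1],None,fx=4,fy=4))
cv2.imwrite("pics/sc12.png",cv2.resize(viewer.get_image("scene")[100:300,300:500,::-1],None,fx=3,fy=3))
E
```

```text
44.8333 [-0.7638  0.6438 -0.756 ] [ 0.4936 -0.2332  0.0483] [ 0.4935 -0.2331  0.048 ]
```

View pics/sc12.png

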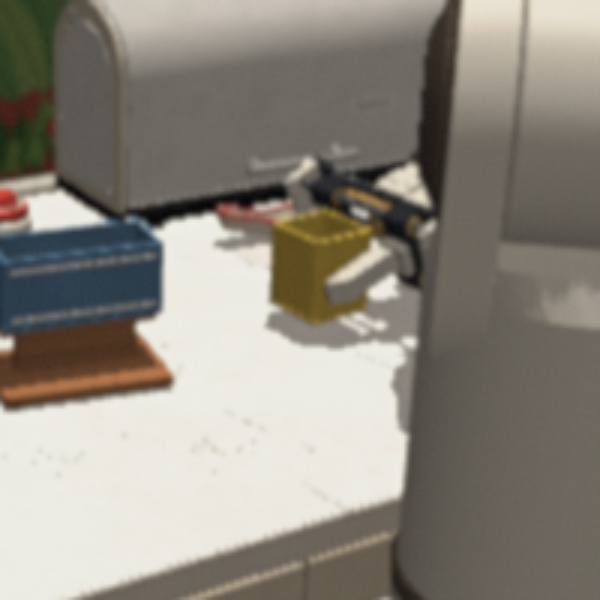

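View pics/s12.png

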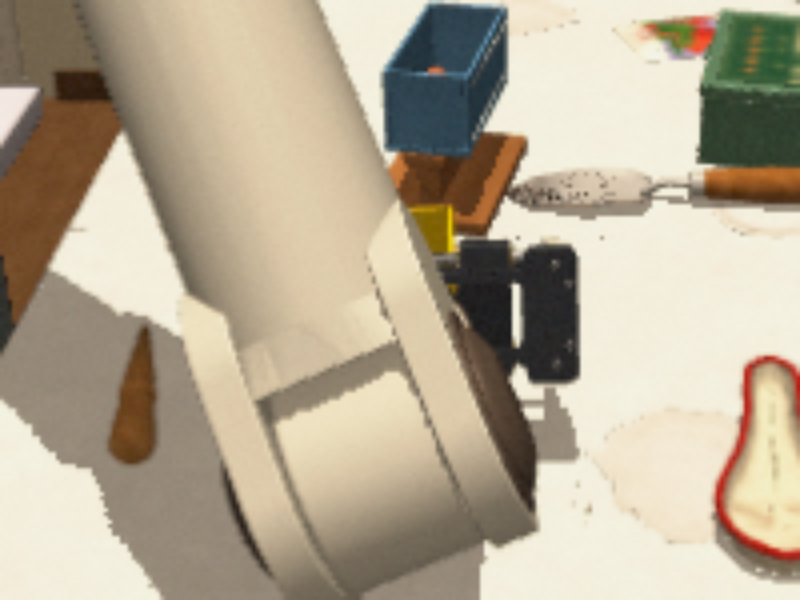

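The cup hangs upright about 20 mm above its old spot. Lowering it until it touches.

```bash
python3 - <<'E'
from h import *
np.set_printoptions(precision=4,suppress=True)
Rc=cupR(CY,0)
go(tool(CUP+[0,0,.006],Rc),.6); manip.sleep(.15)
f0=manip.current_force(); h=.006
while h>-.004:
    h-=.001; go(tool(CUP+[0,0,h],Rc),.1); f=manip.current_force()
    if f[2]-f0[2]>2.5: break
print(h,f0,f,manip.current_clock())
effector.open_jaws(); manip.sleep(.1); print(manip.current_finger_gap(),manip.current_force())
go(tool(CUP+[0,0,max(h,0)],Rc,.12),1.5)
print(manip.current_clock())
cv2.imwrite("pics/w13.png",viewer.get_image("wrist")[:,:,::-1])
E
```

```text
-0.001 [-0.5517 -0.2488 -0.1339] [-1.1918 -1.08    5.9245] 47.6083
0.09193231534049089 [-0.6861  1.0927  0.101 ]
50.075
```

View pics/w13.png

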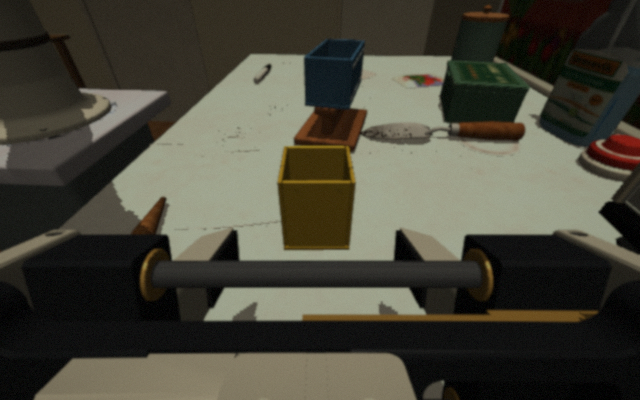

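```bash
python3 - <<'E'
from h import *
cv2.imwrite("pics/sc14.png",cv2.resize(viewer.get_image("scene")[140:320,130:450,::-1],None,fx=2.5,fy=2.5))
print(manip.current_force(),manip.current_clock()); print(manip.hand_in())
E
```

```text
[0.25911255 0.38080102 0.09568987] 50.175
the job is handed in; nothing more can be done
None
```

View pics/sc14.png

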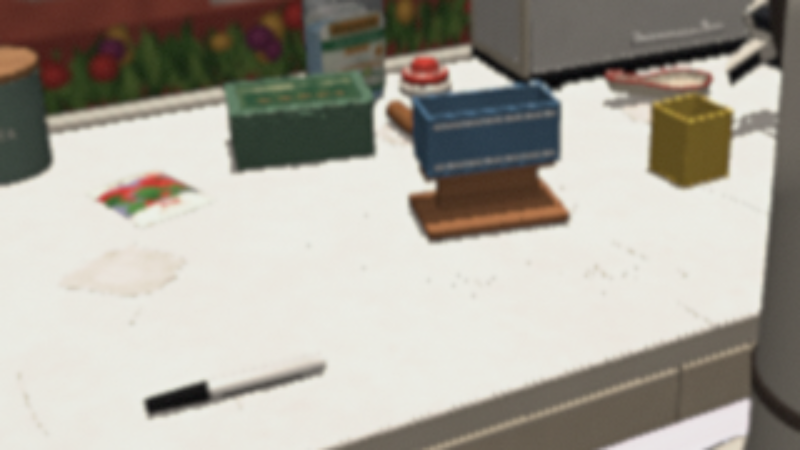

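The job is done and handed in at about 50 s of the 72 s allowed. I set the trough lengthwise on the bar, lowering it until it touched and then letting go. Then I tipped the cup's pebbles into the trough from its end and stood the cup back where it had been.

**Last checks:**
- After the pour, the wrist camera showed all six pebbles in the trough, which sat centred and level on the bar.
- The last pictures show the cup upright on the worktop and the hand clear of it. The force reading was near zero.
- The trowel, pen and dibber look undisturbed. I judged this by eye and did not measure their positions again.

**Disagreement:** lengths measured in the wrist camera came out about 2–5% short of the given sizes. I shifted the cup's position about 1 mm for this and checked it against the scene and side cameras; the trough and stand positions needed no change. No check failed.

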